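# Flip the cased single on the grading stand

## Task

First clear the record brush off the empty pad into the green tray, laid velvet side down. Then turn the cased single over: lever it up on edge against the stand's rail, take it over the rail and lower it gently, without dropping it, so that it lies flat on the other pad with its orange back upward, close to the rail, centred along it and square to it. Let go, and leave the bottles, the mug and the CDs where they stand.

Things in the scene. Friction and masses are not known exactly. Their poses are not given: they have to be found in the camera images.
- stand: fixed stand, origin: centre of its underside, z up, x along the rail; yaw within 0.2 rad. Base 170 (x) x 300 (y) x 12 mm; on it two rubber-topped pads, left (+y) and right (-y), each 150 (x) x 130 (y) mm, spanning |y| = 8 to 138 mm, tops 45 mm above the table. Between them an aluminium rail, the wall to lever against: 170 mm long, 16 mm thick (|y| under 8 mm), top 75 mm above the table
- case: rigid case, 184 x 184 x 12 mm, 0.2 to 0.4 kg. Origin: centre of its back face; z: out of its front. Front: black disc, blue label; back: orange card, white stripe. Starts front up on either pad, axes within 0.1 rad of the stand's, inner edge 2 to 14 mm from the rail; outer edge overhangs the pad by 56 to 68 mm, 45 mm above the table (the stand's base reaches 12 mm out past the pad, 12 mm high)
- case_left_edge (a point): middle of the case's +y edge, at half its thickness: (0, 92, 6) mm in the case's frame
- case_right_edge (a point): middle of the case's -y edge, at half its thickness: (0, -92, 6) mm in the case's frame
- brush: record brush, wooden block with black velvet underside, 100 (x) x 36 (y) x 42 (z) mm, about 0.09 kg; origin at the centre of its underside, z up. It starts on the pad that does not hold the case, at any yaw within 0.7 rad of the stand's
- tray: fixed open green tray, 170 (x) x 130 (y) x 22 mm high outside, walls 4 mm, floor 4 mm thick; origin: centre of its underside. It stands left or right of the stand
- cds: bystander: stack of three CD cases, 142 x 125 x 31 mm, on the side of the stand away from the tray; origin: centre of its underside
- cleaner: bystander: clear bottle with blue label, diameter 68, height 190 mm, standing beyond the stand; origin: centre of its underside
- flask: bystander: small frosted clear bottle with white cap, diameter 60, height 140 mm, standing beyond the stand; origin: centre of its underside
- mug: bystander: blue mug, diameter 76, height 90 mm, handle at its +y, standing beyond the stand; origin: centre of its underside

How it is judged (in metres and radians):
On the way, in this order (a step that is already met when the one before it is completed fails the run):
1. the brush lies in the tray, on its velvet, let go (x of brush in the frame of tray between -0.065 and 0.065 m and y of brush in the frame of tray between -0.045 and 0.045 m and z of brush in the frame of tray between 0 and 0.012 m and angle between brush's own z axis and vertical below 0.15 rad and contact force between brush and the fingers below 0.05 N), for 0.2 s.
2. the case is levered up, 30 to 85 degrees, with its lower edge down on the pad at the rail (angle between case's own z axis and vertical between 0.52 and 1.48 rad and ((height (world z) of case_left_edge below 0.075 m and y of case_left_edge in the frame of stand between -0.04 and 0.04 m) or (height (world z) of case_right_edge below 0.075 m and y of case_right_edge in the frame of stand between -0.04 and 0.04 m))), for 0.2 s.
At the end, for the whole second after the job is handed in: case at rest, flat on the pad it did not start on, orange back up, inner edge within 28 mm of the rail, centred along it within 35 mm, square within 0.14 rad; brush on its velvet in the tray, within 65 (x) and 45 (y) mm of its centre; bystanders upright, within 20 mm of their start (angle between case's own z axis and vertical above 3.04 rad and distance of case from where it was at the start of the episode above 0.15 m and x of case in the frame of stand between -0.035 and 0.035 m and (y of case in the frame of stand between 0.092 and 0.128 m or y of case in the frame of stand between -0.128 and -0.092 m) and height (world z) of case between 0.052 and 0.062 m and angle between the x axis of case and the x axis of stand, either way round below 0.14 rad and linear speed of each of case, brush below 0.02 m/s and angular speed of case below 0.1 rad/s and x of brush in the frame of tray between -0.065 and 0.065 m and y of brush in the frame of tray between -0.045 and 0.045 m and z of brush in the frame of tray between 0 and 0.012 m and angle between brush's own z axis and vertical below 0.15 rad and distance of each of cleaner, flask, mug, cds from where it was at the start of the episode below 0.02 m and angle between each of cleaner, flask, mug, cds's own z axis and vertical below 0.1 rad); the robot touches nothing.
It fails at once if the case is dropped or flops over: turns faster than 6 rad/s or moves faster than 1 m/s (angular speed of case above 6 rad/s or linear speed of case above 1 m/s).
It fails at once if a bottle, the mug or the CDs are pushed by more than 30 mm or tipped by more than 0.35 rad (distance of any of cleaner, flask, mug, cds from where it was at the start of the episode above 0.03 m or angle between any of cleaner, flask, mug, cds's own z axis and vertical above 0.35 rad).
It also fails if it takes over 72 s, if anything falls off the work surface, if the arm or the gripper's body presses on something with over 40 N, if the wrist force passes 120 N, or if a joint passes its speed limit or range.

## Robot

A 6-joint arm with a two-finger parallel gripper is mounted at the origin on the work surface. World frame = base frame: x ahead of the robot, y to its left, z up, the work surface at z = 0. Lengths are in mm, angles in rad, forces in N, time in s.
With the tool pointing down it reaches from about 350 to 975 mm from the base axis. Payload 7.1 kg.
Tool frame: the origin (TCP) lies midway between the tips of the shut fingers; the grasp point (between the pads) lies 19 mm behind it; z points along the fingers, y is the line along which they close (so a half turn about z gives the same grasp; the last joint's range is limited). The gripper opens to 88 mm and grips with 3 to 60 N. Pads are 20 mm wide; open, the fingers measure 115 mm over their backs; the gripper's body (75 mm by 178 mm) begins 61 mm behind the grasp point.
Start: joints at [1.174, 0.423, 1.63, -0, 1.089, -0.019], TCP at [230.515, 580.919, 201.375] pointing down, gripper open.
Joint ranges: [-3, 3], [-0.9, 2.11], [0.09, 2.58], [-1.31, 4.45], [0.11, 2.69], [-2.54, 2.54]. Speed limits (rad/s): [2.39, 2.39, 3.01, 3.14, 3.14, 3.14].

## Interface

Orientations are given as a rotation vector (axis times angle).
In Python, from workcell import ctrl gives the robot as it stands. The module is installed in compiled form; this text tells all that it offers.
- The arm moves only by the tool servo_tool, never from a script. Its argument "increments" is a list of rows, each a list of 7 numbers: the shift along the world's x, y, z in cm, then the turn, a rotation vector about the world's x, y, z in degrees, then the opening, from -1 (shut) to 1 (fully open). A call has 1 to 20 rows; each row is the pose to reach, as a shift and turn from the pose commanded when the call began; what a row does not reach only later rows make up. A row lasts 1/12 s, in which the tool goes at most 41.7 mm and 7.16 degrees, less where a joint would pass 70% of its speed; a pose out of reach is approached as far as the arm can. A call with a gripper value outside its range is refused whole. The fingers move at their own pace and stop on an object; the grip force is fixed at half the most. Time passes only in rows, so rows that repeat a pose let the fingers close. It gives the time, the measured TCP pose, the force, the opening and the grip force at its end, in the units of the state.
- ctrl.get_obs(): the state, without advancing time (a new reading comes with each control period).
- ctrl.get_image(name): name is "scene" or "top" or "wrist"; returns a dict with "image" (400x640x3 uint8, red, green, blue), "fx", "fy", "cx", "cy" (pixels), "extrinsics" (4x4, takes a point from camera to world coordinates); the wrist camera has in their place "tool_from_camera" (4x4, takes a point from camera to tool coordinates, whose origin is the TCP and whose axes are the flange's). Camera axes: x right, y up, looking along -z (the intrinsics and any distortion apply to the point x, -y, -z); pixel columns grow to the right and rows downward; lengths in mm; the calibration is good to about 2 mm. The wrist camera is an equidistant fisheye: a pixel r from the principal point sees the ray r / f radians off the axis. A picture is of the moment at which its call begins: read the wrist's pose just before it. There is no depth.
- ctrl.close_job(): hands the job in; it is judged then, once.
The state is a dict: "t": time; "qpos": joint angles; "qvel": joint speeds; "joint_torque": joint torques, N m; "ee_pos": TCP position; "orientation": TCP orientation; "ft_force": force on the tool from outside, world axes, zero at the start; "moment": the same for the moment, N m; "width": finger opening in mm; "grasp_force": force on a finger pad.
Only numpy, scipy, OpenCV 4.12 (cv2) and the standard library are available. Lean on these libraries where they do the work, as an engineer would, in place of code of your own. Each camera call takes 0.05 s, during which the arm holds its last target. There are 200 camera calls.

## Working session

There is one attempt and no reset: what is moved stays moved. The work goes in short steps, Python scripts to look and compute and a tool call to move; the robot and the scene stay as the last step left them, time stands still between calls to the robot, and variables do not carry over. Pictures are saved under pics/ and viewed, at most 10 in all, crops included, and the job is handed in when it is done.

Besides the shell and the picture viewer there is one more tool, called after "Emit:" as a command line: name --pt "numbers of a row" for each row, then --argument value for the rest. servo_tool: Moves the arm, as the interface text tells. Its arguments: {"type":"object","properties":{"increments":{"type":"array","items":{"type":"array","items":{"type":"number"}}}},"required":["increments"]}

```bash
mkdir -p pics
cat > h.py <<'E'
import numpy as np, cv2
from workcell import ctrl
def ray(im,u,v):
    E=np.array(im["extrinsics"]); d=np.array([(u-im["cx"])/im["fx"],-(v-im["cy"])/im["fy"],-1.0])
    return E[:3,3],E[:3,:3]@d
def onz(im,u,v,z):
    o,d=ray(im,u,v); return o+d*(z-o[2])/d[2]
E
python3 - <<'E'
from h import *
for n in("top","scene"):
    im=ctrl.get_image(n); cv2.imwrite(f"pics/{n}0.png",im["image"][:,:,::-1]); print(n,{k:np.round(v,2) for k,v in im.items() if k!="image"})
o=ctrl.get_obs(); print(o)
E
```

```text
top {'fx': np.float64(482.18), 'fy': np.float64(482.18), 'cx': np.float64(319.49), 'cy': np.float64(197.26), 'extrinsics': array([[-0.00000e+00,  9.90000e-01, -1.30000e-01,  4.14600e+02],
       [-1.00000e+00, -0.00000e+00,  1.00000e-02,  7.64000e+00],
       [ 1.00000e-02,  1.30000e-01,  9.90000e-01,  1.45831e+03],
       [ 0.00000e+00,  0.00000e+00,  0.00000e+00,  1.00000e+00]])}
scene {'fx': np.float64(373.65), 'fy': np.float64(373.65), 'cx': np.float64(320.6), 'cy': np.float64(194.6), 'extrinsics': array([[-3.90000e-01, -6.00000e-01,  7.00000e-01,  1.37374e+03],
       [ 9.20000e-01, -2.40000e-01,  3.20000e-01,  3.51720e+02],
       [-2.00000e-02,  7.70000e-01,  6.40000e-01,  7.63410e+02],
       [ 0.00000e+00,  0.00000e+00,  0.00000e+00,  1.00000e+00]])}
{'t': 0.1, 'qpos': array([ 1.17398372e+00,  4.23754987e-01,  1.63059637e+00,  1.61446441e-05,
        1.08863735e+00, -1.90070391e-02]), 'qvel': array([-2.86623084e-04,  5.92075663e-05,  1.48597990e-04,  7.13581181e-04,
       -2.16584187e-03,  1.08465719e-03]), 'joint_torque': array([-2.97051497e-05, -5.45618606e+01, -2.74325252e+01,  6.45147474e-02,
        1.89137401e-02, -3.69853524e-05]), 'ee_pos': array([230.31944033, 580.43740984, 200.69211805]), 'orientation': array([-5.89887068e-01, -3.08540672e+00,  2.14085020e-03]), 'ft_force': array([-0.8540983 ,  0.00845035, -0.22814931]), 'moment': array([0.05233847, 0.02988466, 0.01128201]), 'grasp_force': 0.0, 'width': 87.44741249902374}
```

View pics/top0.png

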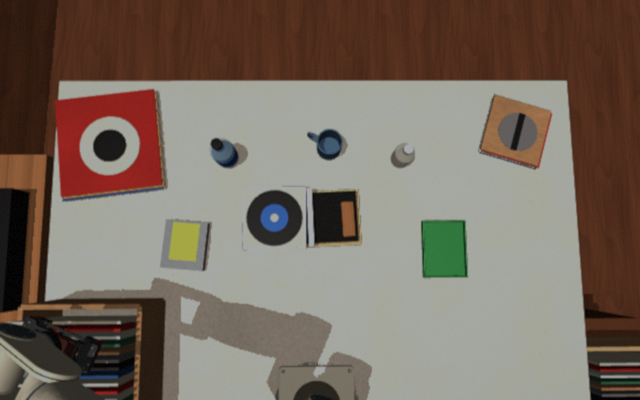

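View pics/scene0.png

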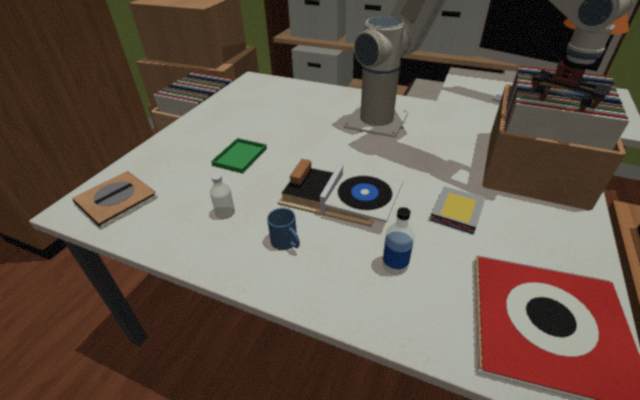

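The top view shows the case on the left (+y) pad (disc at 274,217) and the rail at column ~310. The brush is on the right pad (347,219), the tray at (444,248), the CDs at (185,245), and the bottles and mug are beyond the stand. Next I'll measure these.

Run:
```python
from h import *
im=ctrl.get_image("top"); I=im["image"]; hsv=cv2.cvtColor(I,cv2.COLOR_RGB2HSV)
cv2.imwrite("pics/crop.png",cv2.resize(I[170:270,150:350+130,::-1],None,fx=2.4,fy=2.4,interpolation=cv2.INTER_CUBIC))
cv2.imwrite("pics/crop.png",cv2.resize(I[175:260,230:370,::-1],None,fx=5.6,fy=5.6,interpolation=cv2.INTER_CUBIC))
def rect(name,lo,hi,box,z):
    m=cv2.inRange(hsv,lo,hi); k=np.zeros_like(m); x0,y0,x1,y1=box; k[y0:y1,x0:x1]=m[y0:y1,x0:x1]
    c=max(cv2.findContours(k,0,1)[0],key=cv2.contourArea)
    P=np.array([onz(im,*p[0],z)[:2] for p in c],np.float32); r=cv2.minAreaRect(P)
    print(name,cv2.contourArea(c),np.round(r[0]),np.round(r[1]),round(r[2],1))
rect("tray",(45,100,40),(80,255,255),(400,200,490,300),22)
rect("brush",(3,90,90),(20,255,255),(335,195,358,245),87)
rect("label",(100,120,80),(125,255,255),(240,180,305,250),57)
rect("cds",(20,120,100),(35,255,255),(155,210,220,280),31)
```

```text
tray 2332.5 [ 444. -383.] [130. 163.] 89.8
brush 365.5 [528. -93.] [98. 34.] 3.5
label 593.0 [535. 119.] [81. 79.] 89.8
cds 898.0 [469. 385.] [ 77. 106.] 84.8
```

View pics/crop.png

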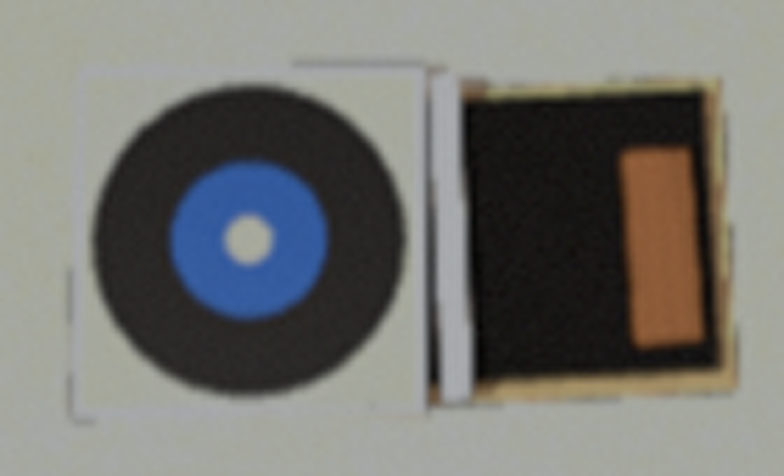

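The crop shows the rail's end centres at (447,72) and (456,400), and the black right pad spans (470,98) to (718,370). Now I'll get the stand and case geometry, and do a wrist check.

Run:
```python
from h import *
from scipy.spatial.transform import Rotation as R
im=ctrl.get_image("top")
c=lambda u,v,z:onz(im,230+u/5.6-.4,175+v/5.6-.4,z)[:2].round(1)
print("rail",c(447,74,75),c(456,400,75)); print("pad",c(466,97,45),c(704,92,45),c(478,378,45),c(718,368,45))
print("case",c(80,70,57),c(425,68,57),c(75,415,57),c(426,413,57)); print("base far/near R",c(720,80,12),c(737,390,12))
# wrist angles for heading 0 / 180 and tilts
for h in(0,180):
  for tilt,j1 in((-60,35),(-45,35),(-45,20),(0,5),(45,-25),(60,-35)):
    Rt=R.from_euler('x',tilt,degrees=True)*R.from_euler('z',h,degrees=True)*R.from_matrix(np.diag([1.,-1,-1]))
    for q23 in(90,118):
      M=R.from_euler('zy',[-j1,0],degrees=True); W=(R.from_euler('z',j1,degrees=True)*R.from_euler('y',q23,degrees=True)).inv()*Rt*R.from_euler('z',-90,degrees=True)
      e=W.as_euler('ZYZ',degrees=True); print(h,tilt,j1,q23,e.round(0))
```

```text
rail [619.6  16.1] [451.6  11.9]
pad [611.7   6.3] [ 614.  -119.7] [463.8   0.5] [ 468.4 -124.9]
case [624.9 208.3] [625.5  27.7] [445.3 208.2] [445.5  27.4]
base far/near R [ 625.2 -131.4] [ 457.9 -138. ]
0 -60 35 90 [-55. 120. 109.]
0 -60 35 118 [-46. 102. 132.]
0 -45 35 90 [-39. 114. 116.]
0 -45 35 118 [-35.  91. 134.]
0 -45 20 90 [-43. 104. 104.]
0 -45 20 118 [-42.  83. 123.]
0 0 5 90 [ 0. 90. 95.]
0 0 5 118 [ 0. 62. 95.]
0 45 -25 90 [ 42. 107.  72.]
0 45 -25 118 [40. 86. 53.]
0 60 -35 90 [ 55. 120.  71.]
0 60 -35 118 [ 46. 102.  48.]
180 -60 35 90 [-55. 120. -71.]
180 -60 35 118 [-46. 102. -48.]
180 -45 35 90 [-39. 114. -64.]
180 -45 35 118 [-35.  91. -46.]
180 -45 20 90 [-43. 104. -76.]
180 -45 20 118 [-42.  83. -57.]
180 0 5 90 [  0.  90. -85.]
180 0 5 118 [ -0.  62. -85.]
180 45 -25 90 [  42.  107. -108.]
180 45 -25 118 [  40.   86. -127.]
180 60 -35 90 [  55.  120. -109.]
180 60 -35 118 [  46.  102. -132.]
```

Emit:
servo_tool --pt "29.8 -67.4 0 0 0 -155 0.6" --pt "29.8 -67.4 0 0 0 -155 0.6" --pt "29.8 -67.4 0 0 0 -155 0.6" --pt "29.8 -67.4 0 0 0 -155 0.6" --pt "29.8 -67.4 0 0 0 -155 0.6" --pt "29.8 -67.4 0 0 0 -155 0.6" --pt "29.8 -67.4 0 0 0 -155 0.6" --pt "29.8 -67.4 0 0 0 -155 0.6" --pt "29.8 -67.4 0 0 0 -155 0.6" --pt "29.8 -67.4 0 0 0 -155 0.6" --pt "29.8 -67.4 0 0 0 -155 0.6" --pt "29.8 -67.4 0 0 0 -155 0.6" --pt "29.8 -67.4 0 0 0 -155 0.6" --pt "29.8 -67.4 0 0 0 -155 0.6" --pt "29.8 -67.4 0 0 0 -155 0.6" --pt "29.8 -67.4 0 0 0 -155 0.6" --pt "29.8 -67.4 0 0 0 -155 0.6" --pt "29.8 -67.4 0 0 0 -155 0.6" --pt "29.8 -67.4 0 0 0 -155 0.6" --pt "29.8 -67.4 0 0 0 -155 0.6"

```text
t: 1.87
ee_pos: [529.0, -95.0, 201.1]
orientation: [3.116, 0.399, -0.0]
ft_force: [-0.1, 0.6, -0.2]
width: 70.8
grasp_force: 0.0
```

Emit:
servo_tool --pt "0 0.1 -4 0 0 -7 0.6" --pt "0 0.1 -7 0 0 -11 0.6" --pt "0 0.1 -9 0 0 -11 0.6" --pt "0 0.1 -9 0 0 -11 0.6"

```text
t: 2.2
ee_pos: [525.3, -91.5, 107.4]
orientation: [-3.138, -0.112, 0.012]
ft_force: [-1.5, -0.5, 0.3]
width: 70.4
grasp_force: 0.0
```

Run:
```python
from h import *
im=ctrl.get_image("wrist"); cv2.imwrite("pics/w1.png",im["image"][:,:,::-1]); print(ctrl.get_obs()["ee_pos"],np.round(im["tool_from_camera"],2),im["fx"])
```

```text
[526.7571545  -91.77916116 109.56839245] [[  -0.      0.96    0.28   76.42]
 [   1.      0.      0.     -0.53]
 [   0.      0.28   -0.96 -184.22]
 [   0.      0.      0.      1.  ]] 309.70691628693146
```

View pics/w1.png

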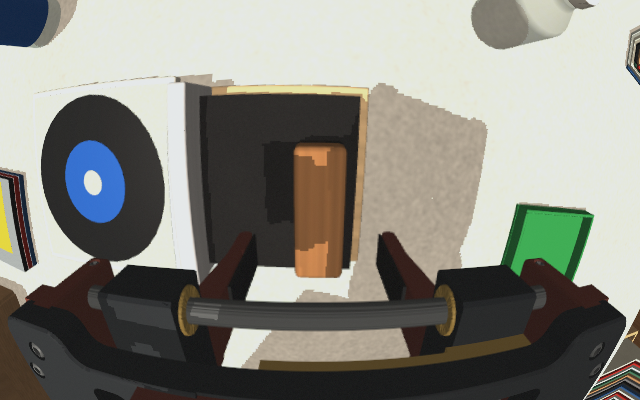

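The brush (294–346, 143–277) sits centred between the fingers, so I'll descend, grip and carry it to the tray.

Emit:
servo_tool --pt "0.1 -0.1 -3 0 0 0 0.6" --pt "0.1 -0.1 -5.2 0 0 0 0.6" --pt "0.1 -0.1 -5.2 0 0 0 0.6" --pt "0.1 -0.1 -5.2 0 0 0 -1" --pt "0.1 -0.1 -5.2 0 0 0 -1" --pt "0.1 -0.1 -5.2 0 0 0 -1" --pt "0.1 -0.1 -5.2 0 0 0 -1" --pt "0.1 -0.1 -5.2 0 0 0 -1" --pt "0.1 -0.1 -5.2 0 0 0 -1" --pt "0.1 -0.1 -5.2 0 0 0 -1"

```text
t: 3.08
ee_pos: [530.1, -93.2, 60.3]
orientation: [3.139, 0.113, 0.002]
ft_force: [-0.7, 0.1, 7.8]
width: 35.6
grasp_force: 30.0
```

Emit:
servo_tool --pt "0 0 4 0 0 0 -1" --pt "0 0 6 0 0 0 -1" --pt "-1.2 -4 6 0 0 0 -1" --pt "-2.4 -8 6 0 0 0 -1" --pt "-3.6 -12 6 0 0 0 -1" --pt "-4.8 -16 6 0 0 0 -1" --pt "-6 -20 6 0 0 -2 -1" --pt "-7.2 -24 6 0 0 -4 -1" --pt "-8.4 -29 6 0 0 -4 -1" --pt "-8.4 -29 6 0 0 -4 -1" --pt "-8.4 -29 3 0 0 -4 -1" --pt "-8.4 -29 0 0 0 -4 -1" --pt "-8.4 -29 -2 0 0 -4 -1" --pt "-8.4 -29 -3.2 0 0 -4 -1" --pt "-8.4 -29 -3.2 0 0 -4 -1" --pt "-8.4 -29 -3.6 0 0 -4 -1" --pt "-8.4 -29 -3.6 0 0 -4 -1" --pt "-8.4 -29 -3.6 0 0 -4 -1"

```text
t: 4.58
ee_pos: [446.3, -383.5, 24.5]
orientation: [3.14, 0.004, 0.002]
ft_force: [0.1, -0.0, -1.3]
width: 35.3
grasp_force: 30.0
```

Emit:
servo_tool --pt "0 0 -0.3 0 0 0 -1" --pt "0 0 -0.5 0 0 0 -1" --pt "0 0 -0.5 0 0 0 -1" --pt "0 0 -0.5 0 0 0 0.2" --pt "0 0 -0.5 0 0 0 0.2" --pt "0 0 -0.5 0 0 0 0.2" --pt "0 0 -0.5 0 0 0 0.2" --pt "0 0 3 0 0 0 0.2" --pt "0 0 7 0 0 0 0.2" --pt "0 0 11 0 0 0 0.2" --pt "0 0 15 0 0 0 0.2" --pt "0 0 19 0 0 0 0.2" --pt "0 0 19 0 0 0 0.2"

```text
t: 5.67
ee_pos: [449.0, -386.2, 221.8]
orientation: [3.133, 0.003, 0.015]
ft_force: [0.9, -0.2, -1.0]
width: 52.3
grasp_force: 0.0
```

Run:
```python
from h import *
im=ctrl.get_image("wrist"); cv2.imwrite("pics/w2.png",im["image"][:,:,::-1]);o=ctrl.get_obs(); print(o["ee_pos"],o["qpos"])
```

```text
[ 447.72633643 -385.02904965  218.18594069] [-7.30415611e-01  3.49510547e-01  1.70047492e+00  2.28604075e-05
  1.08250120e+00  8.38360639e-01]
```

View pics/w2.png

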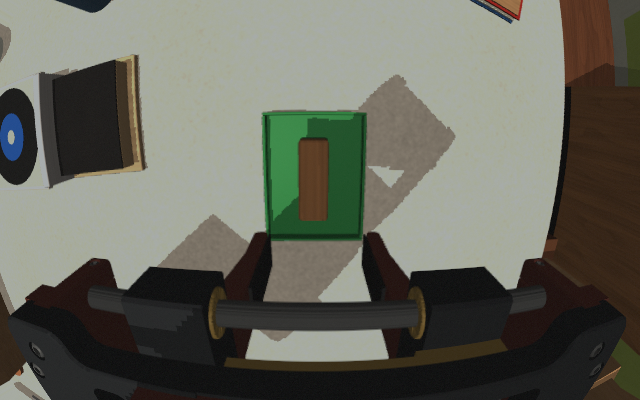

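The brush lies in the tray at (313,180), upright and clear of the fingers. Next I'll move to the left side of the stand and tilt the tool 45°.

Emit:
servo_tool --pt "0.5 4 4 0 0 0 0.36" --pt "1 8 5 0 0 0 0.36" --pt "1.5 12 5 0 0 0 0.36" --pt "2 16 5 0 0 0 0.36" --pt "2.6 20 5 0 0 0 0.36" --pt "3.2 24 5 0 0 0 0.36" --pt "3.8 28 5 0 0 0 0.36" --pt "4.4 32 5 0 0 0 0.36" --pt "5 36 5 0 0 0 0.36" --pt "5.6 40 5 -5 0 0 0.36" --pt "6.2 44 5 -10 0 0 0.36" --pt "6.8 48 5 -15 0 0 0.36" --pt "7.4 52 5 -20 0 0 0.36" --pt "8 56 5 -25 0 0 0.36" --pt "8.6 60 5 -30 0 0 0.36" --pt "8.7 64.5 5 -36 0 0 0.36" --pt "8.7 64.5 5 -42 0 0 0.36" --pt "8.7 64.5 5 -45 0 0 0.36" --pt "8.7 64.5 5 -45 0 0 0.36" --pt "8.7 64.5 5 -45 0 0 0.36"

```text
t: 7.38
ee_pos: [531.8, 262.0, 261.0]
orientation: [2.355, 0.006, -0.004]
ft_force: [0.0, -0.1, 0.1]
width: 60.0
grasp_force: 0.0
```

Run:
```python
from h import *
o=ctrl.get_obs(); print(o["ee_pos"],o["qpos"].round(2),o["orientation"],o["width"])
for n in("wrist","top"):
    im=ctrl.get_image(n); cv2.imwrite(f"pics/{n}3.png",im["image"][:,:,::-1])
```

```text
[531.77741964 262.03157779 261.00682374] [ 0.73  0.61  1.4  -0.56  1.7   2.39] [ 2.35500033  0.0056547  -0.00415471] 59.98735194286136
```

View pics/wrist3.png

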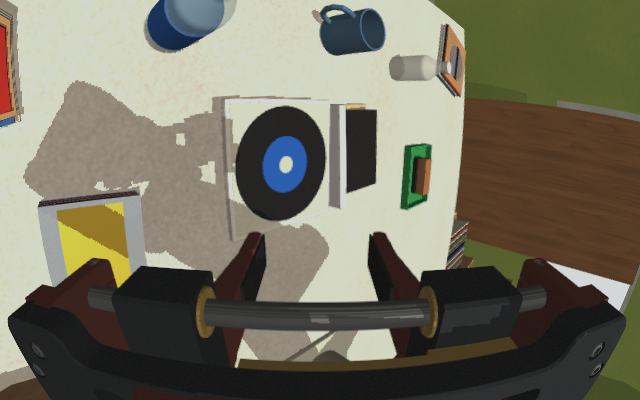

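The tilted tool is above the case's outer edge, and the case and CDs (90,240) are clear. Joint 6 is at 2.39, close to its limit, so I'll go down in stages.

Emit:
servo_tool --pt "0.3 -0.6 -4 0 0 2 0.36" --pt "0.3 -1.1 -8 0 0 2 0.36" --pt "0.3 -1.5 -12 0 0 2 0.36" --pt "0.3 -1.8 -15 0 0 2 0.36" --pt "0.3 -1.8 -15 0 0 2 0.36" --pt "0.3 -1.8 -15 0 0 2 0.36"

```text
t: 7.98
ee_pos: [535.5, 242.3, 113.9]
orientation: [2.355, 0.042, 0.014]
ft_force: [0.2, -0.4, -0.2]
width: 59.4
grasp_force: 0.0
```

Run:
```python
from h import *
from scipy.spatial.transform import Rotation as R
o=ctrl.get_obs(); print(o["ee_pos"],o["qpos"].round(3),o["orientation"],o["width"])
# joint-6 forecast at the hook pose
Rt=R.from_rotvec(o["orientation"])
for j1 in (34,37,40):
  for q23 in (115,120,125,130,135):
    W=(R.from_euler('z',j1,degrees=True)*R.from_euler('y',q23,degrees=True)).inv()*Rt*R.from_euler('z',-90,degrees=True)
    print(j1,q23,np.radians(W.as_euler('ZYZ',degrees=True)).round(2))
```

```text
[535.53265534 242.29374121 113.85583952] [ 0.717  0.764  1.505 -0.584  1.459  2.499] [2.3551759  0.04156979 0.01361617] 59.35148828989392
34 115 [-0.64  1.61  2.26]
34 120 [-0.64  1.54  2.31]
34 125 [-0.65  1.47  2.37]
34 130 [-0.65  1.4   2.42]
34 135 [-0.66  1.34  2.48]
37 115 [-0.62  1.64  2.3 ]
37 120 [-0.62  1.57  2.35]
37 125 [-0.62  1.5   2.4 ]
37 130 [-0.62  1.43  2.45]
37 135 [-0.63  1.36  2.51]
40 115 [-0.59  1.67  2.34]
40 120 [-0.59  1.6   2.39]
40 125 [-0.59  1.52  2.44]
40 130 [-0.59  1.45  2.49]
40 135 [-0.6   1.38  2.54]
```

Emit:
servo_tool --pt "0 0 0 0 0 5 0.36" --pt "0 -2 -2.1 0 0 5 0.36" --pt "0 -4 -4.2 0 0 5 0.36" --pt "0 -5.5 -5.8 0 0 5 0.36" --pt "0 -6.9 -7.3 0 0 5 0.36" --pt "0 -6.9 -7.3 0 0 5 0.36" --pt "0 -6.9 -7.3 0 0 5 0.36"

```text
t: 8.57
ee_pos: [536.9, 175.2, 42.7]
orientation: [2.354, 0.143, 0.061]
ft_force: [-0.2, 0.4, 1.0]
width: 59.9
grasp_force: 0.0
```

Run:
```python
from h import *
o=ctrl.get_obs(); print(o["ee_pos"],o["qpos"].round(3),o["orientation"],o["ft_force"])
im=ctrl.get_image("scene"); cv2.imwrite("pics/s4.png",cv2.resize(im["image"][120:270,280:520,::-1],None,fx=3.3,fy=3.3,interpolation=cv2.INTER_CUBIC))
```

```text
[536.89206099 175.17432786  42.71272232] [ 0.657  0.805  1.656 -0.698  1.241  2.534] [2.35400362 0.14321833 0.06106508] [-0.24792068  0.41326071  1.01816077]
```

View pics/s4.png

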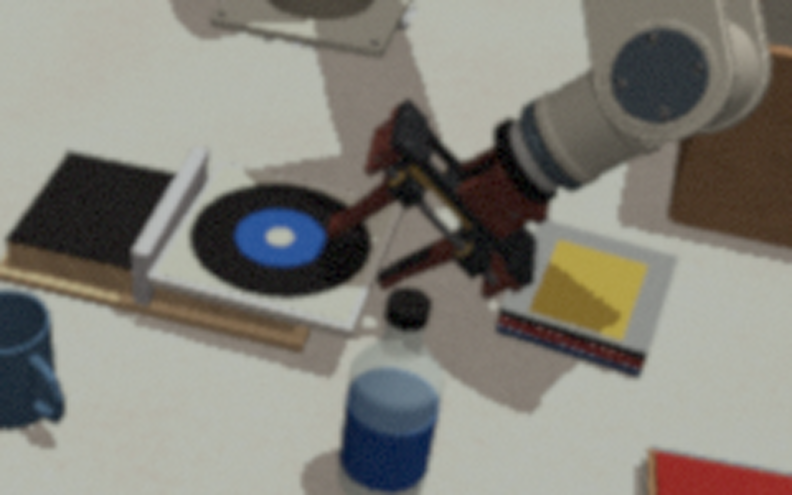

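The lower finger (tip at 385,280) has gone in under the overhang, the upper finger is above the disc, and there is no contact force. I'll lever up partway first; this also relieves joint 6.

Emit:
servo_tool --pt "0 -0.3 0.2 0 0 3 0.36" --pt "0 -0.6 0.3 0 0 3 0.36" --pt "0 -0.7 1.0 0 0 3 0.36" --pt "0 -0.9 1.8 0 0 3 0.36" --pt "0 -1.0 2.6 0 0 3 0.36" --pt "0 -1.1 3.4 0 0 2 0.36" --pt "0 -1.1 3.4 0 0 2 0.36"

```text
t: 9.2
ee_pos: [536.8, 164.8, 76.6]
orientation: [2.352, 0.184, 0.079]
ft_force: [-0.8, 4.0, -1.3]
width: 59.5
grasp_force: 1.6
```

Run:
```python
from h import *
o=ctrl.get_obs(); print(o["ee_pos"],o["qpos"].round(3),o["orientation"],o["ft_force"])
im=ctrl.get_image("scene"); cv2.imwrite("pics/s5.png",cv2.resize(im["image"][120:270,280:520,::-1],None,fx=3.3,fy=3.3,interpolation=cv2.INTER_CUBIC))
```

```text
[536.79512786 164.79980602  76.55317551] [ 0.651  0.739  1.691 -0.716  1.247  2.492] [2.35174795 0.18387622 0.07857634] [-0.77107035  3.98185337 -1.29904971]
```

View pics/s5.png

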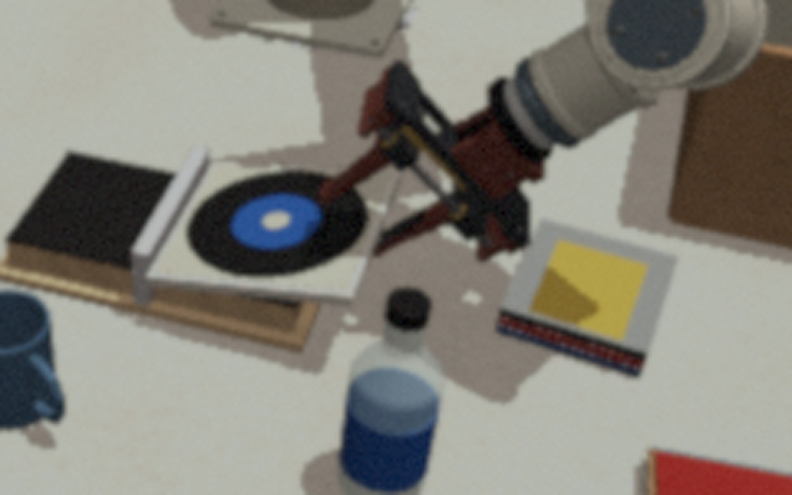

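The outer edge is rising, with its near corner now at (350,295), while the inner edge stays at the rail. I'll continue to about 45°.

Emit:
servo_tool --pt "0 -0.2 0.8 0 0 0 0.36" --pt "0 -0.4 1.6 0 0 0 0.36" --pt "0 -0.5 2.4 0 0 -1 0.36" --pt "0 -0.8 3.1 0 0 -1 0.36" --pt "0 -1.0 3.9 0 0 -2 0.36" --pt "0 -1.3 4.6 0 0 -2 0.36" --pt "0 -1.6 5.3 0 0 -3 0.36" --pt "0 -1.9 6.0 0 0 -3 0.36" --pt "0 -2.3 6.7 0 0 -4 0.36" --pt "0 -2.7 7.4 0 0 -5 0.36" --pt "0 -3.1 8.0 0 0 -6 0.36" --pt "0 -3.6 8.6 0 0 -7 0.36" --pt "0 -4.0 9.2 0 0 -7 0.36" --pt "0 -4.4 9.6 0 0 -7 0.36" --pt "0 -4.4 9.6 0 0 -7 0.36"

```text
t: 10.5
ee_pos: [535.8, 119.2, 171.3]
orientation: [2.356, 0.042, 0.017]
ft_force: [0.2, 0.5, -0.1]
width: 60.2
grasp_force: 0.6
```

Run:
```python
from h import *
o=ctrl.get_obs(); print(o["ee_pos"],o["qpos"].round(3),o["orientation"],o["ft_force"])
im=ctrl.get_image("scene"); a=cv2.resize(im["image"][90:270,280:520,::-1],None,fx=2.2,fy=2.2,interpolation=cv2.INTER_CUBIC)
w=ctrl.get_image("wrist")["image"][60:,120:520,::-1]; w=cv2.resize(w,None,fx=.66,fy=.66)
b=np.zeros((396,800,3),np.uint8); b[:,:528]=a; b[:w.shape[0],528:792]=w; cv2.imwrite("pics/s6.png",b)
```

```text
[535.78226044 119.20376721 171.28746161] [ 0.571  0.595  1.681 -0.667  1.386  2.412] [2.35606735 0.04239081 0.01690981] [ 0.20578561  0.53371184 -0.05870434]
```

View pics/s6.png

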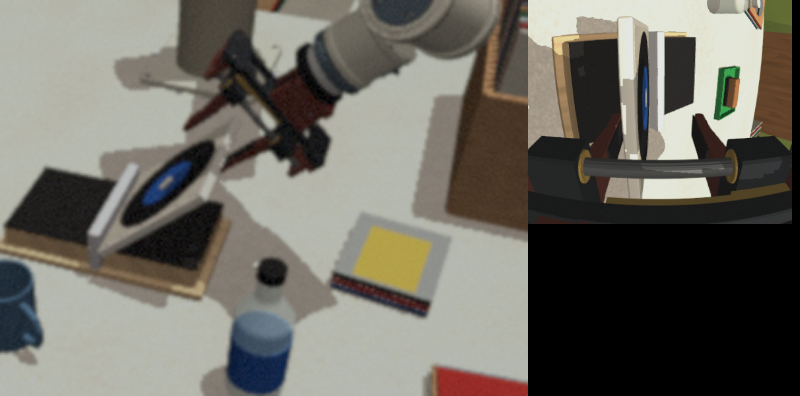

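The case leans at about 45° on the lower finger, with its lower edge at the rail. I'll close on it while holding the lower finger in place.

Emit:
servo_tool --pt "0 0.18 -0.18 0 0 0 0.25" --pt "0 0.35 -0.35 0 0 0 0.14" --pt "0 0.53 -0.53 0 0 0 0.02" --pt "0 0.7 -0.7 0 0 0 -0.09" --pt "0 0.9 -0.9 0 0 0 -0.2" --pt "0 1.05 -1.05 0 0 0 -0.32" --pt "0 1.25 -1.25 0 0 0 -0.43" --pt "0 1.4 -1.4 0 0 0 -0.55" --pt "0 1.55 -1.55 0 0 0 -0.65" --pt "0 1.65 -1.65 0 0 0 -1" --pt "0 1.65 -1.65 0 0 0 -1" --pt "0 1.65 -1.65 0 0 0 -1" --pt "0 1.65 -1.65 0 0 0 -1"

```text
t: 11.68
ee_pos: [535.4, 136.3, 153.9]
orientation: [2.356, 0.043, 0.016]
ft_force: [-0.5, 1.3, 0.1]
width: 11.7
grasp_force: 30.0
```

Gripped (width 11.7 mm, 30 N). Next I'll lift it and turn it over the rail.

Emit:
servo_tool --pt "0 0 0.8 0 0 0 -1" --pt "0 0 2 0 0 0 -1" --pt "0 0 4 0 0 0 -1" --pt "0 0 6 0 0 0 -1" --pt "0 0 8 0 0 0 -1" --pt "0 0 10 0 0 0 -1" --pt "0 0 11 0 0 0 -1" --pt "0 0 12 0 0 0 -1" --pt "0 -0.8 12 3 0.1 0 -1" --pt "0 -1.6 12 6 0.2 0 -1" --pt "0 -2.4 12 9 0.3 0 -1" --pt "0 -3.2 12 12 0.4 0 -1" --pt "0 -4.1 12 15 0.5 0 -1" --pt "0 -4.9 12 18 0.6 0 -1" --pt "0 -5.7 12 21 0.7 0 -1" --pt "0 -6.5 12 24 0.8 0 -1" --pt "0 -7.3 12 27 0.9 0 -1" --pt "0 -8.1 12 30 1.0 0 -1" --pt "0 -8.9 12 33 1.1 0 -1" --pt "0 -9.7 12 36 1.2 0 -1"

```text
t: 13.35
ee_pos: [534.7, 38.8, 273.8]
orientation: [2.986, 0.055, 0.003]
ft_force: [-0.7, -0.7, -3.2]
width: 11.7
grasp_force: 30.0
```

Run:
```python
from h import *
o=ctrl.get_obs(); print(o["ee_pos"],o["qpos"].round(3),o["orientation"],o["ft_force"],o["width"])
im=ctrl.get_image("scene"); a=cv2.resize(im["image"][60:270,260:520,::-1],None,fx=2,fy=2,interpolation=cv2.INTER_CUBIC)
w=ctrl.get_image("wrist")["image"][60:,120:520,::-1]; w=cv2.resize(w,None,fx=.66,fy=.66)
b=np.zeros((420,800,3),np.uint8); b[:,:520]=a; b[:w.shape[0],528:792]=w; cv2.imwrite("pics/s7.png",b)
```

```text
[534.74668039  38.77979888 273.77660482] [ 0.145  0.223  1.75  -0.166  1.191  1.742] [2.98621366 0.05514095 0.00348672] [-0.67744883 -0.6832266  -3.18172734] 11.701928097825451
```

View pics/s7.png

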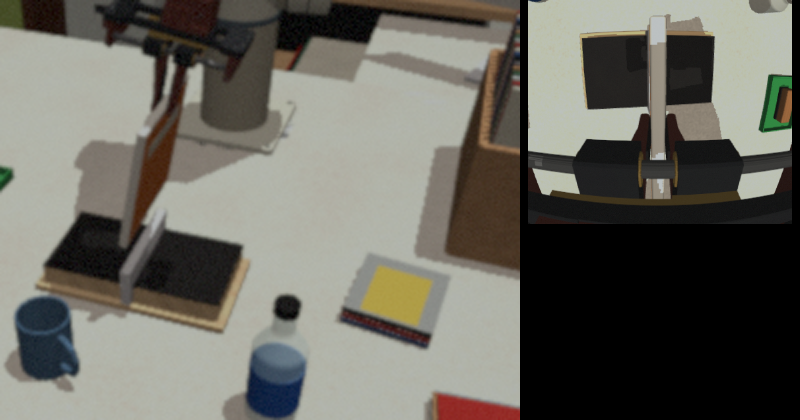

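The case is held nearly upright above the rail with its orange back facing left, and everything around it is clear. I'll continue the turn to the right side.

Emit:
servo_tool --pt "0 -0.8 0 3 0.1 0 -1" --pt "0 -1.6 0 6 0.2 0 -1" --pt "0 -2.4 0 9 0.3 0 -1" --pt "0 -3.2 0 12 0.4 0 -1" --pt "0.1 -4.1 0 15 0.5 0 -1" --pt "0.1 -4.9 0 18 0.6 0 -1" --pt "0.1 -5.7 0 21 0.7 0 -1" --pt "0.2 -6.5 0 24 0.8 0 -1" --pt "0.2 -7.3 0 27 0.9 0 -1" --pt "0.2 -8.1 0 30 1.0 0 -1" --pt "0.3 -8.9 -0.5 33 1.1 0 -1" --pt "0.3 -9.7 -1 36 1.2 0 -1" --pt "0.3 -10.6 -1.5 39 1.3 0 -1" --pt "0.4 -11.4 -2 42 1.4 0 -1" --pt "0.4 -12.2 -2.5 45 1.5 0 -1" --pt "0.4 -13.0 -3.5 48 1.6 0 -1" --pt "0.4 -13.8 -4.5 51 1.7 0 -1" --pt "0.4 -14.7 -5.5 54 1.8 0 -1" --pt "0.4 -14.7 -5.7 54 1.8 0 -1" --pt "0.4 -14.7 -5.7 54 1.8 0 -1"

```text
t: 15.12
ee_pos: [538.7, -107.6, 214.9]
orientation: [-2.355, -0.04, 0.019]
ft_force: [-0.4, 0.5, -2.9]
width: 11.5
grasp_force: 30.0
```

Run:
```python
from h import *
from scipy.spatial.transform import Rotation as R
o=ctrl.get_obs(); M=R.from_rotvec(o["orientation"]).as_matrix(); print(o["ee_pos"],o["qpos"].round(3),M.round(3),o["ft_force"],o["width"])
im=ctrl.get_image("scene"); a=cv2.resize(im["image"][60:270,220:480,::-1],None,fx=2,fy=2,interpolation=cv2.INTER_CUBIC)
w=ctrl.get_image("wrist")["image"][60:,120:520,::-1]; w=cv2.resize(w,None,fx=.66,fy=.66)
b=np.zeros((420,800,3),np.uint8); b[:,:520]=a; b[:w.shape[0],528:792]=w; cv2.imwrite("pics/s8.png",b)
```

```text
[ 538.67861631 -107.57781632  214.90667346] [-0.577  0.55   1.638  0.619  1.494  0.735] [[ 0.999  0.023 -0.026]
 [ 0.035 -0.706  0.707]
 [-0.002 -0.708 -0.707]] [-0.4035899   0.5035636  -2.93488022] 11.484979848798254
```

View pics/s8.png

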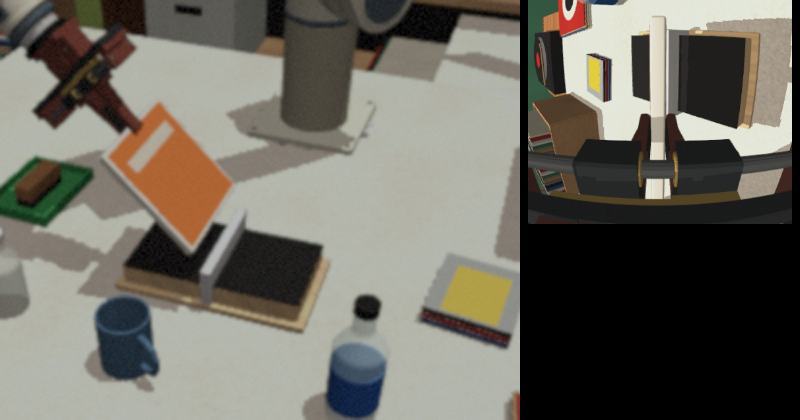

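I've now viewed 11 pictures, one over the limit of 10, so from here on I'll work from numbers only. The last picture shows the case orange side up, leaning outward at 45° above the right pad. I'll measure it from the orange mask on the known plate plane.

```bash
cat > plate.py <<'E'
from h import *
from scipy.spatial.transform import Rotation as R
def mask(im):
    h=cv2.cvtColor(im["image"],cv2.COLOR_RGB2HSV); m=cv2.inRange(h,(5,140,110),(18,255,255)); k=np.zeros_like(m); k[90:240,240:400]=m[90:240,240:400]
    return max(cv2.findContours(k,0,1)[0],key=cv2.contourArea)
def quad(im,p0,nrm,ax,ay):
    P=[]
    for p in mask(im)[:,0]:
        o,d=ray(im,*p); X=o+d*(nrm@(p0-o))/(nrm@d); P.append([(X-p0)@ax,(X-p0)@ay])
    return cv2.minAreaRect(np.array(P,np.float32)), np.array(P)
E
python3 - <<'E'
from plate import *
o=ctrl.get_obs(); M=R.from_rotvec(o["orientation"]).as_matrix(); nrm=-M[:,1]
for n in("scene","top"):
    im=ctrl.get_image(n); r,P=quad(im,o["ee_pos"]+6*nrm,nrm,M[:,0],M[:,2]); print(n,r,P.min(0),P.max(0))
E
```

```text
scene ((4.8146514892578125, 58.31804656982422), (165.63980102539062, 163.73240661621094), 89.64205169677734) [-77.36936859 -24.58938809] [ 86.87341955 141.11788473]
top ((3.8806610107421875, 56.94447708129883), (165.85862731933594, 158.8311309814453), 89.9150161743164) [-75.6553476  -26.05219298] [ 83.2298585  139.85410223]
```

The plate's lower edge is about 151 mm past the TCP, as planned. Lowering to the pad.

Emit:
servo_tool --pt "-0.2 0 -1 0 0 0 -1" --pt "-0.3 0 -2 0 0 0 -1" --pt "-0.3 0 -3 0 0 0 -1" --pt "-0.3 0 -4 0 0 0 -1" --pt "-0.3 0 -4.8 0 0 0 -1" --pt "-0.3 0 -5.2 0 0 0 -1" --pt "-0.3 0 -5.4 0 0 0 -1" --pt "-0.3 0 -5.6 0 0 0 -1" --pt "-0.3 0 -5.7 0 0 0 -1" --pt "-0.3 0 -5.7 0 0 0 -1"

```text
t: 16.15
ee_pos: [536.6, -107.7, 159.9]
orientation: [-2.355, -0.042, 0.013]
ft_force: [0.5, 0.3, -3.4]
width: 11.7
grasp_force: 30.0
```

Emit:
servo_tool --pt "0 0 -0.1 0 0 0 -1" --pt "0 0 -0.2 0 0 0 -1" --pt "0 0 -0.3 0 0 0 -1" --pt "0 0 -0.3 0 0 0 -1" --pt "0 0 -0.3 0 0 0 -1"

```text
t: 16.57
ee_pos: [536.6, -107.6, 157.0]
orientation: [-2.355, -0.042, 0.013]
ft_force: [-1.4, -0.4, -2.5]
width: 11.9
grasp_force: 30.0
```

Emit:
servo_tool --pt "0 0 -0.1 0 0 0 -1" --pt "0 0 -0.2 0 0 0 -1" --pt "0 0 -0.3 0 0 0 -1" --pt "0 0 -0.3 0 0 0 -1" --pt "0 0 -0.3 0 0 0 -1"

```text
t: 16.98
ee_pos: [536.9, -107.8, 154.4]
orientation: [-2.355, -0.042, 0.012]
ft_force: [-0.5, -3.4, 4.8]
width: 11.3
grasp_force: 30.1
```

Contact with the pad (+4.8 N). I'll open while keeping the lower finger under the case.

Emit:
servo_tool --pt "0 0.04 0.04 0 0 0 -0.7" --pt "0 0.14 0.14 0 0 0 -0.6" --pt "0 0.3 0.3 0 0 0 -0.5" --pt "0 0.45 0.45 0 0 0 -0.4" --pt "0 0.6 0.6 0 0 0 -0.3" --pt "0 0.77 0.77 0 0 0 -0.2" --pt "0 0.93 0.93 0 0 0 -0.1" --pt "0 1.1 1.1 0 0 0 0.0" --pt "0 1.25 1.25 0 0 0 0.1" --pt "0 1.4 1.4 0 0 0 0.2" --pt "0 1.55 1.55 0 0 0 0.3" --pt "0 1.65 1.65 0 0 0 0.36" --pt "0 1.65 1.65 0 0 0 0.36"

```text
t: 18.07
ee_pos: [536.6, -90.9, 170.6]
orientation: [-2.355, -0.043, 0.013]
ft_force: [-0.4, -0.6, -0.9]
width: 59.7
grasp_force: 0.5
```

Run:
```python
from plate import *
o=ctrl.get_obs(); M=R.from_rotvec(o["orientation"]).as_matrix(); nrm=-M[:,1]; p0=o["ee_pos"]-(30-12)*nrm
print(o["ee_pos"],o["ft_force"],o["width"],o["grasp_force"],o["qpos"].round(2))
for n in("scene","top"):
    im=ctrl.get_image(n); r,P=quad(im,p0,nrm,M[:,0],M[:,2]); print(n,r,P.min(0),P.max(0))
```

```text
[536.56769873 -90.91735384 170.61838639] [-0.42618724 -0.59067575 -0.85446374] 59.66865186826543 0.5410401709377766 [-0.56  0.6   1.68  0.64  1.41  0.69]
scene ((1.739044189453125, 58.13282012939453), (163.83172607421875, 166.53121948242188), 0.24549078941345215) [-80.5199296  -25.25365193] [ 83.5884664  141.67912723]
top ((5.952323913574219, 58.18023681640625), (153.8601837158203, 169.77455139160156), 0.14793144166469574) [-70.76296438 -26.83708809] [ 83.08773193 143.21815956]
```

It rests stably on the lower finger. I'll lower it along the mirrored arc.

Emit:
servo_tool --pt "0 -0.5 -0.6 0 0 0 0.36" --pt "0 -1.0 -1.2 0 0 0 0.36" --pt "0 -1.45 -1.8 0 0 0 0.36" --pt "0 -1.9 -2.5 0 0 0 0.36" --pt "0 -2.3 -3.1 0 0 0 0.36" --pt "0 -2.7 -3.8 0 0 0 0.36" --pt "0 -3.0 -4.5 0 0 0 0.36" --pt "0 -3.3 -5.2 0 0 0 0.36" --pt "0 -3.6 -5.9 0 0 0 0.36" --pt "0 -3.85 -6.7 0 0 0 0.36" --pt "0 -4.0 -7.5 0 0 0 0.36" --pt "0 -4.2 -8.2 0 0 0 0.36" --pt "0 -4.4 -9.0 0 0 0 0.36" --pt "0 -4.4 -9.0 0 0 0 0.36"

```text
t: 19.33
ee_pos: [535.8, -134.9, 78.7]
orientation: [-2.354, -0.041, 0.016]
ft_force: [-0.8, -1.5, -2.1]
width: 59.7
grasp_force: 0.8
```

Run:
```python
from plate import *
o=ctrl.get_obs(); print(o["ee_pos"],o["ft_force"],o["grasp_force"],o["qpos"].round(2))
# two-view triangulation of the orange corners
C={}
for n in("scene","top"):
    im=ctrl.get_image(n); c=mask(im); q=cv2.approxPolyDP(cv2.convexHull(c),7,True)[:,0]; C[n]=(im,q); print(n,q.tolist())
def tri(a,b):
    o1,d1=ray(C["scene"][0],*a); o2,d2=ray(C["top"][0],*b); t=np.linalg.lstsq(np.stack([d1,-d2],1),o2-o1,rcond=None)[0]
    p,q=o1+t[0]*d1,o2+t[1]*d2; return (p+q)/2,np.linalg.norm(p-q)
for a in C["scene"][1]:
    X,e=min((tri(a,b) for b in C["top"][1]),key=lambda x:x[1]); print(a,X.round(),round(e,1))
```

```text
[ 535.82809035 -134.92218257   78.72599209] [-0.81104391 -1.4791018  -2.05310666] 0.8006196934729815 [-0.61  0.76  1.64  0.62  1.34  0.59]
scene [[266, 176], [288, 150], [334, 167], [316, 196]]
top [[373, 188], [359, 239], [318, 239], [318, 190]]
[266 176] [ 617. -167.   89.] 0.8
[288 150] [ 478. -140.  104.] 39.0
[334 167] [471.  -7.  68.] 3.3
[316 196] [615.  -7.  59.] 4.2
```

The case is at about 11° with its inner edge at the rail. Lowering the rest of the way, then easing the finger off.

Emit:
servo_tool --pt "0 -0.1 -0.7 0 0 0 0.36" --pt "0 -0.2 -1.4 0 0 0 0.36" --pt "0 -0.3 -2.0 0 0 0 0.36" --pt "0 -0.4 -2.6 0 0 0 0.36" --pt "0 -0.45 -3.2 0 0 0 0.36" --pt "0 -0.6 -3.5 0 0 0 0.36" --pt "0 -0.8 -3.7 0 0 0 0.36" --pt "0 -0.8 -3.7 0 0 0 0.36" --pt "0 -0.8 -3.7 0 0 0 0.36"

```text
t: 20.18
ee_pos: [536.6, -143.2, 43.5]
orientation: [-2.355, -0.042, 0.013]
ft_force: [-0.1, -0.5, -1.2]
width: 59.3
grasp_force: 0.0
```

Run:
```python
from plate import *
o=ctrl.get_obs(); print(o["ee_pos"],o["ft_force"],o["grasp_force"],o["qpos"].round(2))
for n in("scene","top"):
    im=ctrl.get_image(n); r,P=quad(im,np.array([0,0,57.]),np.array([0,0,1.]),np.array([1.,0,0]),np.array([0,1.,0])); print(n,r,P.min(0),P.max(0))
```

```text
[ 536.63704872 -143.20314132   43.51908219] [-0.08507467 -0.50048147 -1.23344761] 0.0 [-0.62  0.81  1.63  0.62  1.3   0.55]
scene ((538.6212158203125, -91.59717559814453), (162.0762176513672, 164.74537658691406), 1.5968047380447388) [ 456.69905433 -174.26939019] [620.35543456  -7.97033214]
top ((545.2427978515625, -90.97130584716797), (164.66439819335938, 146.64938354492188), 89.75025177001953) [ 471.74654467 -173.59645149] [618.35571295  -8.57351567]
```

The case is flat at about (539,-91), roughly 105 mm from the stand's centre and square, with no contact on the fingers. Retracting along the tool axis.

Emit:
servo_tool --pt "0 -0.6 0.5 0 0 0 0.36" --pt "0 -1.6 1.5 0 0 0 0.36" --pt "0 -3 2.9 0 0 0 0.36" --pt "0 -5 4.9 0 0 0 0.36" --pt "0 -7 7 0 0 0 0.36" --pt "0 -9 10 0 0 0 0.36" --pt "0 -9 14 0 0 0 0.36" --pt "0 -9 18 0 0 0 0.36" --pt "0 -9 20 0 0 0 0.36" --pt "0 -9 20 0 0 0 0.36" --pt "0 -9 20 0 0 0 0.36"

```text
t: 21.2
ee_pos: [536.8, -234.3, 245.4]
orientation: [-2.358, -0.043, 0.01]
ft_force: [-0.6, -0.3, -0.4]
width: 60.0
grasp_force: 0.0
```

Run:
```python
from plate import *
o=ctrl.get_obs(); print(o["t"],o["ee_pos"],o["ft_force"],o["grasp_force"])
for n in("scene","top"):
    im=ctrl.get_image(n); r,P=quad(im,np.array([0,0,57.]),np.array([0,0,1.]),np.array([1.,0,0]),np.array([0,1.,0])); print(n,r,P.min(0),P.max(0))
    h=cv2.cvtColor(im["image"],cv2.COLOR_RGB2HSV)
    if n=="scene":
        m=cv2.inRange(h,(3,80,50),(20,255,255)); m=m[135:180,205:275]; ys,xs=np.nonzero(m); print("brush",onz(im,xs.mean()+205,ys.mean()+135,25),len(xs))
```

```text
21.2 [ 536.80783992 -234.34599563  245.40656915] [-0.61803547 -0.27814237 -0.37261518] 0.0
scene ((538.48583984375, -90.99290466308594), (161.9907684326172, 164.74818420410156), 1.368674635887146) [ 455.92467353 -174.6877524 ] [620.35543456  -7.07739182]
brush [ 450.87536774 -375.74762875   25.        ] 270
top ((545.1142578125, -92.85686492919922), (168.48135375976562, 146.65907287597656), 89.83553314208984) [ 471.54378526 -176.91998133] [618.36416143  -8.57351567]
```

The case didn't move during the retreat and the brush is still in the tray, so I'm handing in the job.

```bash
python3 -c "
from workcell import ctrl
print(ctrl.close_job())"
```

```text
the job is handed in; nothing more can be done
None
```

I handed the job in at 21 s, with no verdict returned: the brush lies velvet down in the tray, and the case lies flat, orange side up, on the right pad by the rail, square and centred within a few mm by my measurements; I did not re-measure the bottles, mug or CDs, and I viewed 11 pictures, one over the limit of 10.

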